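# Put the mill, salt and timer back on their own stands

### The arm

A 7-joint arm with a two-finger parallel gripper is mounted at the origin on a cart in front of the work surface, level with it; the furniture and walls round the work are solid. World frame = base frame: x ahead of the robot, y to its left, z up, the work surface at z = 0. Lengths are in mm, angles in rad, forces in N, time in s.
With the tool pointing down it reaches from about 425 to 950 mm from the base axis. Payload 4.7 kg.
Tool frame: the origin (TCP) lies on the front face of the gripper's body, between the roots of the fingers; the fingertips stand 73 mm ahead of it and the grasp point (between the pads) lies 54 mm ahead of it (bot.nose_length is the distance from the TCP to the fingertips, in mm); z points along the fingers, y is the direction in which the jaws open and shut (so a half turn about z gives the same grasp; the last joint's range is limited). The gripper opens to 85 mm and grips with 20 to 120 N. Pads are 22 mm wide; open, the fingers measure 114 mm over their backs; the gripper's body (76 mm by 85 mm) begins 54 mm behind the grasp point. The pads swing forward as they close: fully open they stand 13 mm farther back than shut.
Start: joints at [-1.236, 0.469, -0.049, 1.532, 0.024, 1.141, -0.082], TCP at [240.146, 630.849, 303.935] pointing down, gripper open.
Joint ranges: [-2.59, 2.59], [-0.33, 1.99], [-1.39, 1.29], [0.1, 2.45], [-1.04, 4.18], [0.21, 1.99], [-2.66, 2.66]. Speed limits (rad/s): [2.57, 2.57, 3.14, 3.14, 3.14, 3.14, 3.14].

### API

Orientations are given as a rotation vector (axis times angle).
In Python, from rig import bot, vision gives the robot as it stands.
- The arm moves only by the tool send_rows, never from a script. Its argument "targets" is a list of rows, each a list of 6 numbers: the shift along the tool's x, y, z each as a share of 0.12 m, from -1 to 1, then the turn, a rotation vector about the tool's x, y, z each as a share of 0.12 rad, from -1 to 1. A call has 1 to 12 rows; each row shifts and turns the pose as measured when the row begins, along the tool's axes as they then stand; what a row does not reach is not made up. A row lasts 1/12 s, in which the tool goes at most 41.7 mm and 7.16 degrees, less where a joint would pass 70% of its speed; a pose out of reach is approached as far as the arm can. A call with a number of a shift or a turn outside -1 to 1 is refused whole. A call with a gripper value outside its range is refused whole. "fingers" is the opening, from 0 (shut) to 1 (fully open), set as the call begins (left out, the last holds). The fingers move at their own pace and stop on an object; "force" is the grip in N (left out, the last holds). Time passes only in rows, so rows that do not move let the fingers close. It gives the time, the measured TCP pose, the force and the opening at its end, in the units of the state.
- bot.sense(): the state, without advancing time (a new reading comes with each control period).
- vision.grab_frame(name): name is "side" or "top" or "wrist"; returns the picture (384x512x3 uint8, blue, green, red); there is no depth.
- vision.camera_params(name): a dict with "fx", "fy", "cx", "cy" (pixels), "world_to_cam" (4x4, takes a point from world to camera coordinates). Camera axes: x right, y down, z forward; pixel columns grow to the right and rows downward; lengths in mm; the calibration is good to about 2 mm. A picture is of the moment at which its call begins: read the wrist's pose just before it. camera_params takes no time and is no camera call; for the wrist camera it gives the pose at the moment of the call.
- bot.finish_job(): hands the job in, once; it reports no verdict.
The state is a dict: "t": time; "joints": joint angles; "joint_velocities": joint speeds; "tau": joint torques, N m; "position": TCP position; "ee_rot": TCP orientation; "wrist_force": force on the tool from outside, world axes, zero at the start; "wrist_torque": the same for the moment, N m; "grip_width": opening from 0.0 (shut) to 1.0 (fully open).
Only numpy, scipy, OpenCV 4.12 (cv2) and the standard library are available. Lean on these libraries where they do the work, as an engineer would, in place of code of your own. Each camera call takes 0.05 s, during which the arm holds its last target. There are 200 camera calls.

### The job

The pepper mill, the salt shaker and the egg timer are standing on one another's stands. Put each upright in the middle of its own stand: the pepper mill on the round one, the salt shaker on the square one and the egg timer on the three-cornered one, parking one on a free bit of worktop meanwhile. Tip nothing over and leave the mug, the tin and the pouch where they are.

Things in the scene. Friction and masses are not known exactly. Their poses are not given: they have to be found in the camera images.
- pepper_mill: Dark wooden pepper mill with a narrow waist and a round head, the tallest of the three: 58 mm wide at the foot, 160 mm high; the ball-shaped head is 50 mm wide at about 130 mm above the foot, a 12 mm wide, 12 mm high knob sits on top. The head does not turn. Weighs about 0.13 to 0.25 kg. Origin: centre of its underside, z up its axis. Can be gripped by the head at 130 mm above the foot. It starts on the square stand.
- salt_shaker: Salt shaker, clear body with white salt and a domed grey cap: 44 mm wide, 90 mm high, the cap (above 74 mm) 34 mm wide. Weighs about 0.07 to 0.14 kg. Origin: centre of its underside, z up its axis. Can be gripped round the body at 50 mm above the foot. It starts on the triangular stand.
- egg_timer: Small round kitchen timer with a domed top, the lowest of the three: 56 mm wide, 56 mm high. The dome does not turn. Weighs about 0.08 to 0.15 kg. Origin: centre of its underside, z up its axis. Can be gripped round the side at 25 to 30 mm above the foot. It starts on the round stand.
- round_stand: Round stand, 104 mm across, lying flat on the worktop and fixed to it, 10 mm thick; wooden foot with a slightly smaller flat cork pad, no rim. Origin: centre of its underside, so things stand 10 mm above it. It holds one thing at a time. At the start it carries the egg timer.
- square_stand: Square stand, 96 mm a side, lying flat on the worktop and fixed to it, 10 mm thick; wooden foot with a slightly smaller flat cork pad, no rim. Origin: centre of its underside, so things stand 10 mm above it. It holds one thing at a time. At the start it carries the pepper mill.
- triangle_stand: Three-cornered stand with rounded corners, each corner 70 mm and the middle of each side 45 mm from the centre, lying flat on the worktop and fixed to it, 10 mm thick; wooden foot with a slightly smaller flat cork pad, no rim. Origin: centre of its underside, so things stand 10 mm above it. It holds one thing at a time. At the start it carries the salt shaker. Its x axis points to one corner.
- mug: Bystander: cream mug, 78 mm wide, 113 mm with its handle, 100 mm high, towards the back on the left. Origin: near the centre of its underside. Leave it where it is.
- tomato_tin: Bystander: closed food tin, 75 mm wide, 58 mm high, towards the back on the right. Origin: centre of its underside. Leave it where it is.
- foil_pouch: Bystander: black and white upright pouch, 46 x 94 mm, 104 mm high, at the front right. Origin: centre of its underside. Leave it where it is. The bare worktop between the three stands and these bystanders is free for parking a thing.
Not all that is in view belongs to the job. Leave any blue look-alike of the square_stand alone. Of the things that look like the egg_timer, the larger one is meant.

How it is judged:
By the outcome, as a careful person would: the job done as asked, in the order asked, and still so for the second after the job is handed in, with the robot touching nothing.
It also fails if it takes over 93 s, if anything falls off the work surface, if the arm or the gripper's body presses on something with over 40 N, if the wrist force passes 120 N, or if a joint passes its speed limit or range.

## Working session

There is one attempt and no reset: what is moved stays moved. The work goes in short steps, Python scripts to look and compute and a tool call to move; the robot and the scene stay as the last step left them, time stands still between calls to the robot, and variables do not carry over. Pictures are saved under pics/ and viewed, about 12 in all and at most 16, crops included, and the job is handed in when it is done.

Besides the shell and the picture viewer there is one more tool, called by a JSON object that holds its "api" and its "payload", one argument or row to a line. send_rows: Moves the arm, as the interface text tells. Shift numbers are shares of 0.12 m and turn numbers shares of 0.12 rad, none past 1 either way. Its arguments: {"type":"object","properties":{"targets":{"type":"array"},"fingers":{"type":"number"},"force":{"type":"number"}},"required":["targets"]}

```bash
mkdir -p pics; ls; python3 - <<'E'
from rig import bot,vision
import cv2,numpy as np
s=bot.sense();print(s)
for n in("top","side"):
    p=vision.camera_params(n);print(n,{k:np.round(v,3).tolist() if hasattr(v,'__len__') else v for k,v in p.items()})
    cv2.imwrite(f"pics/{n}0.png",vision.grab_frame(n))
E
```

```text
pics
{'t': 0.0, 'joints': array([-1.23592529,  0.46947151, -0.04858759,  1.53368002,  0.02408938,
        1.14097271, -0.08228726]), 'joint_velocities': array([-8.20160515e-05,  1.67449607e-03,  9.68554595e-04,  9.36927525e-05,
        7.77615674e-04,  2.39160931e-03, -8.67607378e-04]), 'tau': array([-6.04508368e-04, -5.10302317e+01, -4.64817462e-02, -2.37711346e+01,
        1.08325935e-02,  7.62296637e-03,  1.58103376e-05]), 'position': array([239.99915505, 630.4331428 , 302.84686117]), 'ee_rot': array([-5.68161128e-01, -3.08949346e+00,  3.02319580e-03]), 'wrist_force': array([ 0.03244057, -0.69212375, -0.24071069]), 'wrist_torque': array([-0.00931933,  0.02930193, -0.02120346]), 'grip_width': 0.9990212328019101}
top {'fx': 376.883072720843, 'fy': 376.883072720843, 'cx': 257.3323133991844, 'cy': 193.7427732180857, 'world_to_cam': [[0.007, -1.0, 0.004, -38.03], [-0.996, -0.007, -0.088, 549.384], [0.088, -0.003, -0.996, 1071.708], [0.0, 0.0, 0.0, 1.0]]}
side {'fx': 369.32317419456416, 'fy': 369.32317419456416, 'cx': 246.71762937793576, 'cy': 191.71485615032927, 'world_to_cam': [[-0.998, -0.058, -0.017, 532.44], [-0.004, 0.332, -0.943, 69.868], [0.06, -0.941, -0.332, 935.756], [0.0, 0.0, 0.0, 1.0]]}
```

View pics/top0.png

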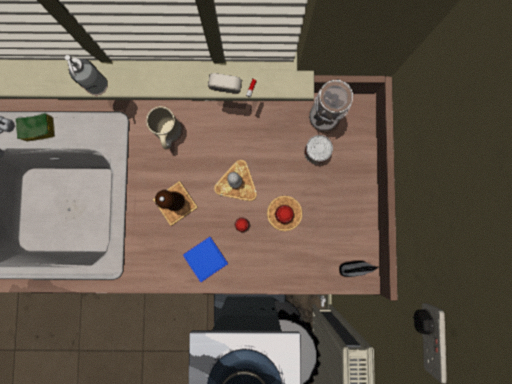

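View pics/side0.png

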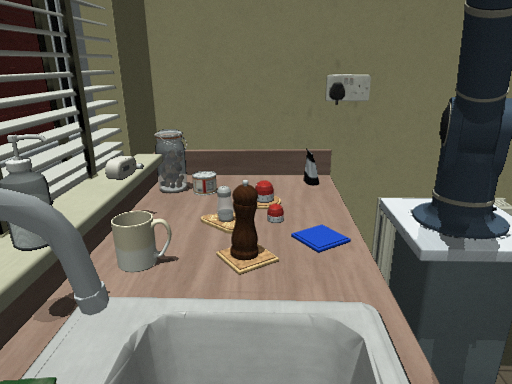

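The top view shows the round stand with the red timer near (285,214), the square stand with the mill near (177,203), and the triangle with the salt shaker near (237,183). The small timer decoy is at (242,225) and the blue decoy at (206,259). The side view confirms this.

```bash
cat > h.py <<'E'
import cv2,numpy as np
from scipy.spatial.transform import Rotation as R
from rig import bot,vision
def ray(p,uv):
    M=np.array(p["world_to_cam"]);r=M[:3,:3];c=-r.T@M[:3,3]
    uv=np.atleast_2d(np.asarray(uv,float))
    d=np.c_[(uv[:,0]-p["cx"])/p["fx"],(uv[:,1]-p["cy"])/p["fy"],np.ones(len(uv))]@r
    return c,d
def onz(p,uv,z):
    c,d=ray(p,uv);return (c+d*((z-c[2])/d[:,2])[:,None])[:,:2]
def proj(p,P):
    M=np.array(p["world_to_cam"]);q=np.atleast_2d(P)@M[:3,:3].T+M[:3,3]
    return np.c_[q[:,0]/q[:,2]*p["fx"]+p["cx"],q[:,1]/q[:,2]*p["fy"]+p["cy"]]
def blobs(m,amin):
    m=cv2.morphologyEx(m.astype(np.uint8)*255,cv2.MORPH_CLOSE,np.ones((3,3)))
    return [c.reshape(-1,2) for c in cv2.findContours(m,cv2.RETR_EXTERNAL,cv2.CHAIN_APPROX_NONE)[0] if cv2.contourArea(c)>amin]
E
python3 - <<'E'
from h import *
p=vision.camera_params("top");im=cv2.imread("pics/top0.png");h=cv2.cvtColor(im,cv2.COLOR_BGR2HSV)
for u,v in((300,220),(185,213),(245,193),(235,181),(170,200),(285,213),(120,200),(260,240),(238,226)):print((u,v),h[v,u])
H,S,V=[h[...,i] for i in range(3)]
m=(H>=12)&(H<=28)&(S>85)&(V>120)
m[:130]=0
for c in blobs(m,150):
    x,y,w,hh=cv2.boundingRect(c);P=onz(p,c,8).astype(np.float32)
    print("yel",(x,y,w,hh),cv2.contourArea(c),"circ",cv2.minEnclosingCircle(P),"rect",cv2.minAreaRect(P),"tri",cv2.minEnclosingTriangle(P)[1].reshape(3,2).round(1).tolist())
r=((H<8)|(H>172))&(S>190)&(V>60)
r[:130]=0
for c in blobs(r,25):print("red",cv2.boundingRect(c),cv2.minEnclosingCircle(onz(p,c,30).astype(np.float32)))
cv2.imwrite("pics/crop.png",cv2.resize(im[120:300,130:390],None,fx=3,fy=3,interpolation=2))
E
```

```text
(300, 220) [ 18 114 194]
(185, 213) [ 14 136  94]
(245, 193) [ 17 108 191]
(235, 181) [  9  14 127]
(170, 200) [ 10 181  45]
(285, 213) [  1 201 176]
(120, 200) [ 18  22 176]
(260, 240) [ 11  80 140]
(238, 226) [  2 208 159]
yel (157, 207, 27, 19) 204.5 circ ((495.45599365234375, 221.88262939453125), 41.15180587768555) rect ((481.8878479003906, 227.16287231445312), (82.29611206054688, 41.03451919555664), 68.73578643798828) tri [[486.1000061035156, 174.89999389648438], [451.1000061035156, 220.3000030517578], [515.2999877929688, 265.20001220703125]]
yel (266, 193, 37, 39) 1024.0 circ ((499.04461669921875, -112.24342346191406), 58.17250442504883) rect ((495.04461669921875, -113.0662841796875), (110.03668212890625, 106.01248168945312), 52.473976135253906) tri [[599.2999877929688, -62.0], [485.79998779296875, -214.1999969482422], [407.20001220703125, -58.20000076293945]]
yel (166, 180, 32, 33) 242.5 circ ((537.1038818359375, 188.19998168945312), 54.03058624267578) rect ((544.8728637695312, 180.77005004882812), (106.04481506347656, 45.616214752197266), 48.175655364990234) tri [[598.0, 185.5], [448.8999938964844, 107.69999694824219], [566.2999877929688, 239.0]]
yel (213, 158, 45, 46) 1164.5 circ ((584.8941040039062, 24.146087646484375), 74.8094711303711) rect ((596.9308471679688, 24.032508850097656), (130.49571228027344, 124.42706298828125), 77.38734436035156) tri [[722.2999877929688, 18.100000381469727], [517.7000122070312, -45.20000076293945], [551.7000122070312, 106.69999694824219]]
red (236, 219, 11, 12) ((459.6445617675781, 10.607706069946289), 16.8429012298584)
red (276, 206, 17, 17) ((491.2980041503906, -112.39429473876953), 24.16815185546875)
```

View pics/crop.png

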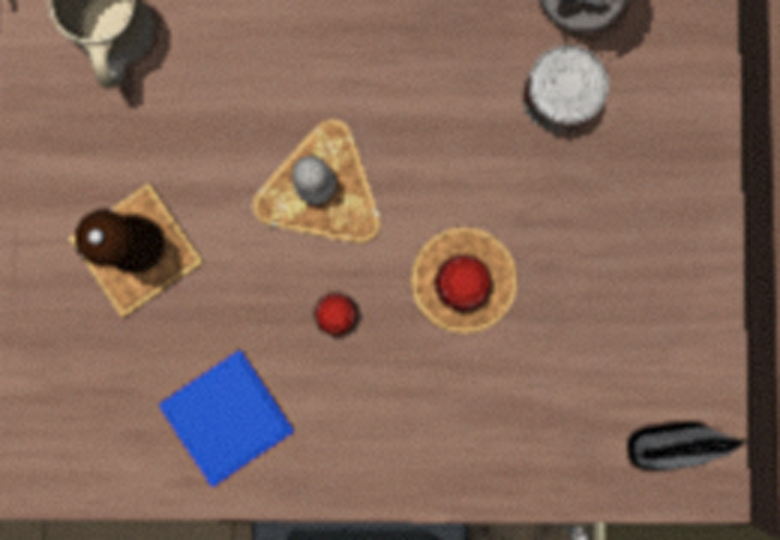

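The crop shows the square's corners at crop (150,185), (201,262), (124,317), (70,240) and the triangle's at (334,118), (255,212), (378,238). Mill, timer and shaker all sit near their stand centres. Next I compute the approach.

```bash
cat >> h.py <<'E'
def go(xyz,yawdir=None):
    """shift to TCP target in tool axes (units of .12 m), turn to make the tool upright (units .12 rad)"""
    s=bot.sense();Rm=R.from_rotvec(s["ee_rot"]);d=np.array(xyz)-s["position"]
    z=Rm.as_matrix()[:,2];a=np.cross(z,[0,0,-1])
    print("t",round(s["t"],2),"pos",s["position"].round(1),"y-axis",Rm.as_matrix()[:,1].round(3),"z",z.round(3),"grip",round(s["grip_width"],3),"F",s["wrist_force"].round(1))
    print("  target",np.round(xyz,1),"shift units",(Rm.inv().apply(d)/120).round(3),"tilt fix",(Rm.inv().apply(a)/.12).round(3))
E
python3 - <<'E'
from h import *
p=vision.camera_params("top")
sq=np.array([(150,185),(201,262),(124,317),(70,240)])/3+[130,120]
P=onz(p,sq,8);print("square",P.round(1),P.mean(0))
tr=np.array([(334,118),(253,210),(379,240)])/3+[130,120]
P=onz(p,tr,8);print("tri",P.round(1),P.mean(0))
print("tin",onz(p,[[319.5,149]],58),"pouch",onz(p,[[357,268]],50),"mug",onz(p,[[162,122]],100))
print("salt cap",onz(p,[[130+314/3,120+178/3]],95),"mill knob",onz(p,[[130+95/3,120+236/3]],170))
go([494,300,300]);go([494,-112,300])
w=vision.camera_params("wrist");M=np.array(w["world_to_cam"]);s=bot.sense()
print("wrist cam pos in tool",R.from_rotvec(s["ee_rot"]).inv().apply(-M[:3,:3].T@M[:3,3]-s["position"]),(M[:3,:3]@R.from_rotvec(s["ee_rot"]).as_matrix()).round(2),w["fx"])
E
```

```text
square [[585.3 194.7]
 [509.7 142.9]
 [455.5 216.9]
 [530.4 271.8]] [520.23356976 206.57615585]
tri [[653.5  14. ]
 [561.3  92.8]
 [532.6 -31.5]] [582.46136619  25.12408229]
tin [[ 675.95561246 -210.46430769]] pouch [[ 341.04647104 -314.02537824]] mug [[739.18522078 229.59831293]]
salt cap [[582.40399783  28.12177602]] mill knob [[522.56699406 206.76845506]]
t 0.1 pos [240.  630.5 302.9] y-axis [ 0.356  0.935 -0.002] z [-0.001 -0.002 -1.   ] grip 1.002 F [0.3 0.7 0.3]
  target [494 300 300] shift units [-2.958 -1.821  0.028] tilt fix [-0.015  0.001 -0.   ]
t 0.1 pos [240.  630.5 302.9] y-axis [ 0.356  0.935 -0.002] z [-0.001 -0.002 -1.   ] grip 1.002 F [0.3 0.7 0.3]
  target [ 494 -112  300] shift units [-4.179 -5.029  0.034] tilt fix [-0.015  0.001 -0.   ]
wrist cam pos in tool [ 7.73519063e+01  2.42169167e-02 -6.99270782e+01] [[-0.    1.   -0.  ]
 [-0.95 -0.   -0.3 ]
 [-0.3   0.    0.95]] 275.13342024950225
```

{"api": "send_rows", "payload": {
  "targets": [
    [-0.15,-0.1,0,0,0,0],
    [-0.27,-0.17,0,0,0,0],
    [-0.27,-0.17,0,0,0,0],
    [-0.27,-0.17,0,0,0,0],
    [-0.27,-0.17,0,0,0,0],
    [-0.27,-0.17,0,0,0,0],
    [-0.27,-0.17,0,0,0,0],
    [-0.27,-0.17,0,0,0,0],
    [-0.27,-0.17,0,0,0,0],
    [-0.27,-0.17,0,0,0,0],
    [-0.27,-0.17,0,0,0,0],
    [-0.11,-0.29,0,0,0,0]
  ],
  "fingers": 1,
  "force": 30
}}

```text
t: 1.1
position: [488.0, 263.9, 295.1]
ee_rot: [-0.533, -3.087, 0.009]
wrist_force: [0.6, -0.7, 0.6]
grip_width: 0.995
```

{"api": "send_rows", "payload": {
  "targets": [
    [-0.11,-0.29,0,0,0,0],
    [-0.11,-0.29,0,0,0,0],
    [-0.11,-0.29,0,0,0,0],
    [-0.11,-0.29,0,0,0,0],
    [-0.11,-0.29,0,0,0,0],
    [-0.11,-0.29,0,0,0,0],
    [-0.11,-0.29,0,0,0,0],
    [-0.11,-0.29,0,0,0,0],
    [-0.11,-0.29,0,0,0,0],
    [0,0,0,0,0,0]
  ]
}}

```text
t: 1.93
position: [490.3, -97.0, 294.6]
ee_rot: [-0.553, -3.081, 0.018]
wrist_force: [0.1, -1.6, 0.5]
grip_width: 1.002
```

```bash
python3 - <<'E'
from h import *
go([494,-112,250])
p=vision.camera_params("wrist");im=vision.grab_frame("wrist");cv2.imwrite("pics/w1.png",im)
E
```

```text
t 1.93 pos [490.3 -97.  294.6] y-axis [ 0.348  0.937 -0.013] z [-0.013 -0.009 -1.   ] grip 1.002 F [ 0.1 -1.6  0.5]
  target [ 494 -112  250] shift units [-0.076 -0.102  0.372] tilt fix [-0.109 -0.077  0.   ]
```

View pics/w1.png

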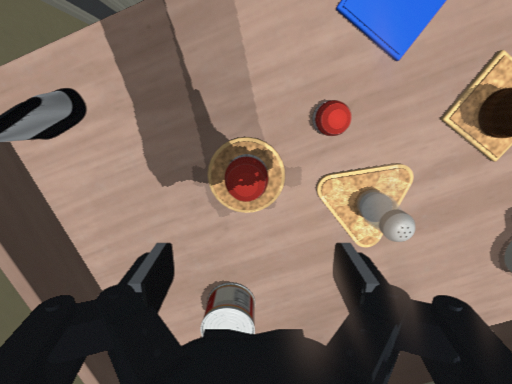

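The wrist view shows the round stand with its timer at (247,177), the triangle with the shaker at (365,205), part of the square stand at right, and the decoy timer at (333,117).

```bash
cat >> h.py <<'E'
def look(name):
    p=vision.camera_params(name);im=vision.grab_frame(name);return p,im,measure(p,im)
def measure(p,im):
    h=cv2.cvtColor(im,cv2.COLOR_BGR2HSV);H,S,V=[h[...,i] for i in range(3)]
    out=[]
    for nm,m,z,a in(("yel",(H>=12)&(H<=28)&(S>85)&(V>90),8,300),("red",((H<8)|(H>172))&(S>170)&(V>50),30,60)):
        for c in blobs(m,a):
            P=onz(p,c,z).astype(np.float32);(x,y),r=cv2.minEnclosingCircle(P)
            if r>110:continue
            A=cv2.moments(cv2.convexHull(P));cen=(A["m10"]/A["m00"],A["m01"]/A["m00"])
            out.append((nm,cv2.boundingRect(c),np.round(cen,1).tolist(),"circ",np.round((x,y,r),1).tolist(),"rect",np.round(cv2.minAreaRect(P)[0]+cv2.minAreaRect(P)[1],1).tolist()))
            print(*out[-1])
    return out
E
python3 - <<'E'
from h import *
measure(vision.camera_params("wrist"),cv2.imread("pics/w1.png"))
E
```

```text
yel (316, 164, 98, 84) [583.1, 31.6] circ [583.0, 30.7, 70.7] rect [579.4, 43.2, 128.3, 115.5]
yel (207, 137, 78, 76) [494.9, -108.8] circ [494.8, -108.8, 51.8] rect [494.9, -109.2, 102.7, 102.5]
yel (441, 50, 71, 112) [520.1, 197.9] circ [521.3, 210.8, 66.4] rect [521.2, 212.4, 99.3, 97.8]
red (225, 157, 43, 44) [493.8, -107.8] circ [494.0, -108.1, 28.2] rect [493.3, -108.1, 52.8, 54.5]
red (316, 101, 34, 34) [459.6, 14.0] circ [459.6, 14.3, 20.0] rect [459.2, 13.9, 38.5, 37.6]
```

{"api": "send_rows", "payload": {
  "targets": [
    [-0.07,-0.1,0.1,-0.1,-0.08,0],
    [0,0,0.25,0,0,0],
    [0,0,0.25,0,0,0],
    [0,0,0.25,0,0,0],
    [0,0,0.1,0,0,0],
    [0,0,0,0,0,0]
  ]
}}

```text
t: 2.48
position: [496.4, -102.2, 176.9]
ee_rot: [0.542, 3.091, 0.01]
wrist_force: [-0.6, 0.3, 0.4]
grip_width: 1.001
```

```bash
python3 - <<'E'
from h import *
go([494,-109,92])
p,im,o=look("wrist");cv2.imwrite("pics/w2.png",im)
E
```

```text
t 2.48 pos [ 496.4 -102.2  176.9] y-axis [0.34  0.94  0.007] z [ 0.005  0.006 -1.   ] grip 1.001 F [-0.6  0.3  0.4]
  target [ 494 -109   92] shift units [ 0.001 -0.065  0.707] tilt fix [ 0.058  0.022 -0.   ]
yel (340, 178, 140, 116) [582.6, 26.3] circ [583.2, 25.2, 71.2] rect [575.0, 16.3, 118.0, 126.2]
yel (183, 139, 113, 108) [494.7, -113.4] circ [494.8, -113.4, 51.8] rect [495.0, -113.3, 102.1, 102.9]
red (207, 171, 66, 69) [496.1, -113.2] circ [496.7, -112.7, 30.7] rect [495.6, -113.6, 54.7, 60.6]
red (389, 92, 15, 31) [462.7, 26.3] circ [462.6, 26.3, 11.2] rect [462.5, 26.6, 21.1, 10.0]
red (346, 86, 41, 50) [458.3, 3.6] circ [459.1, 6.8, 18.9] rect [457.2, 3.7, 29.8, 35.3]
```

{"api": "send_rows", "payload": {
  "targets": [
    [-0.02,-0.09,0,0.06,0.02,0],
    [0,0,0,0,0,0],
    [0,0,0.15,0,0,0],
    [0,0,0.2,0,0,0],
    [0,0,0.15,0,0,0],
    [0,0,0,0,0,0]
  ]
}}

```text
t: 3.03
position: [501.6, -113.4, 123.7]
ee_rot: [0.534, 3.078, 0.003]
wrist_force: [0.5, 0.1, -1.2]
grip_width: 1.003
```

```bash
python3 - <<'E'
from h import *
go([494.8,-112.8,92])
p,im,o=look("wrist");cv2.imwrite("pics/w3.png",im)
E
```

```text
t 3.03 pos [ 501.6 -113.4  123.7] y-axis [0.337 0.942 0.005] z [ 0.018 -0.001 -1.   ] grip 1.003 F [ 0.5  0.1 -1.2]
  target [ 494.8 -112.8   92. ] shift units [ 0.059 -0.016  0.263] tilt fix [0.039 0.142 0.   ]
yel (374, 186, 138, 118) [574.4, 16.2] circ [573.0, 15.2, 58.3] rect [580.8, 12.6, 102.6, 95.5]
yel (177, 133, 144, 135) [494.8, -113.6] circ [495.0, -113.6, 51.8] rect [494.2, -113.6, 102.4, 101.5]
red (207, 175, 84, 93) [498.4, -114.2] circ [498.7, -113.6, 32.6] rect [498.3, -114.9, 53.8, 65.2]
red (401, 60, 77, 73) [460.7, 10.9] circ [459.7, 10.7, 22.8] rect [460.3, 12.2, 40.9, 39.4]
```

View pics/w3.png

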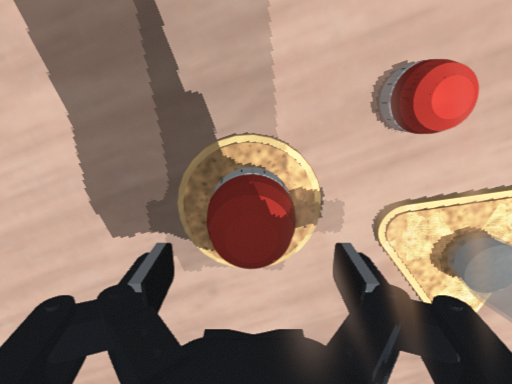

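The timer at (250,220) is centred between the fingers (mid column about 254).

{"api": "send_rows", "payload": {
  "targets": [
    [0.05,-0.01,0,0.04,0.12,0],
    [0,0,0.13,0,0,0],
    [0,0,0.13,0,0,0],
    [0,0,0,0,0,0]
  ]
}}

```text
t: 3.42
position: [499.8, -113.5, 100.0]
ee_rot: [0.535, 3.081, 0.0]
wrist_force: [0.2, 0.8, -0.4]
grip_width: 1.0
```

```bash
python3 - <<'E'
from h import *
go([494.8,-113,92])
E
```

```text
t 3.42 pos [ 499.8 -113.5  100. ] y-axis [0.337 0.941 0.003] z [ 0.014 -0.002 -1.   ] grip 1.0 F [ 0.2  0.8 -0.4]
  target [ 494.8 -113.    92. ] shift units [ 0.042 -0.01   0.066] tilt fix [ 0.023  0.12  -0.   ]
```

{"api": "send_rows", "payload": {
  "targets": [
    [0.04,-0.01,0.03,0.03,0.14,0],
    [0.03,0,0.03,0,0.12,0],
    [0,0,0,0,0,0]
  ]
}}

```text
t: 3.67
position: [492.2, -112.0, 96.0]
ee_rot: [-0.536, -3.08, -0.004]
wrist_force: [-0.4, 1.0, -0.2]
grip_width: 1.005
```

```bash
python3 - <<'E'
from h import *
go([494.8,-113,92])
E
```

```text
t 3.67 pos [ 492.2 -112.    96. ] y-axis [ 0.338  0.941 -0.   ] z [-0.014  0.005 -1.   ] grip 1.005 F [-0.4  1.  -0.2]
  target [ 494.8 -113.    92. ] shift units [-0.023 -0.001  0.033] tilt fix [-0.    -0.128 -0.   ]
```

{"api": "send_rows", "payload": {
  "targets": [
    [-0.01,0,0.03,0,-0.07,0],
    [0,0,0,0,0,0]
  ]
}}

```text
t: 3.83
position: [494.0, -112.5, 93.5]
ee_rot: [-0.537, -3.091, -0.002]
wrist_force: [-0.1, 0.3, 0.3]
grip_width: 1.002
```

{"api": "send_rows", "payload": {
  "targets": [
    [0,0,0,0,0,0],
    [0,0,0,0,0,0],
    [0,0,0,0,0,0],
    [0,0,0,0,0,0],
    [0,0,0,0,0,0],
    [0,0,0,0,0,0]
  ],
  "fingers": 0,
  "force": 30
}}

```text
t: 4.33
position: [494.5, -112.6, 94.4]
ee_rot: [-0.538, -3.093, -0.002]
wrist_force: [-0.1, 0.3, 0.4]
grip_width: 0.626
```

```bash
python3 - <<'E'
from h import *
go([494.8,-113,92])
E
```

```text
t 4.33 pos [ 494.5 -112.6   94.4] y-axis [0.338 0.941 0.001] z [-0.002  0.002 -1.   ] grip 0.626 F [-0.1  0.3  0.4]
  target [ 494.8 -113.    92. ] shift units [-0.003 -0.002  0.02 ] tilt fix [ 0.008 -0.022  0.   ]
```

{"api": "send_rows", "payload": {
  "targets": [
    [0,0,-0.1,0,0,0],
    [0,0,-0.15,0,0,0],
    [0,0,-0.15,0,0,0],
    [-0.08,-0.09,-0.05,0,0,0],
    [-0.17,-0.2,0,0,0,0],
    [-0.17,-0.2,0,0,0,0],
    [-0.17,-0.2,0,0,0,0],
    [-0.17,-0.2,0,0,0,0],
    [0,0,0,0,0,0],
    [0,0,0,0,0,0]
  ]
}}

```text
t: 5.17
position: [545.3, -252.2, 145.9]
ee_rot: [-0.53, -3.088, 0.002]
wrist_force: [-0.3, 1.6, -1.7]
grip_width: 0.625
```

```bash
python3 - <<'E'
from h import *
go([545,-245,86])
E
```

```text
t 5.17 pos [ 545.3 -252.2  145.9] y-axis [ 0.333  0.943 -0.003] z [-0.008  0.    -1.   ] grip 0.625 F [-0.3  1.6 -1.7]
  target [ 545 -245   86] shift units [0.019 0.057 0.499] tilt fix [-0.021 -0.066 -0.   ]
```

{"api": "send_rows", "payload": {
  "targets": [
    [0,0,0.12,-0.02,-0.06,0],
    [0,0,0.15,0,0,0],
    [0,0,0.12,0,0,0],
    [0,0,0,0,0,0]
  ]
}}

```text
t: 5.5
position: [544.5, -254.6, 96.7]
ee_rot: [0.535, 3.096, -0.002]
wrist_force: [-0.2, 0.7, -1.1]
grip_width: 0.622
```

```bash
python3 - <<'E'
from h import *
go([545,-252,85])
E
```

```text
t 5.5 pos [ 544.5 -254.6   96.7] y-axis [ 0.335  0.942 -0.001] z [ 0.    -0.001 -1.   ] grip 0.622 F [-0.2  0.7 -1.1]
  target [ 545 -252   85] shift units [0.003 0.022 0.098] tilt fix [-0.01   0.004 -0.   ]
```

{"api": "send_rows", "payload": {
  "targets": [
    [0,0,0.05,0,0,0],
    [0,0,0.04,0,0,0],
    [0,0,0.01,0,0,0],
    [0,0,0.01,0,0,0]
  ]
}}

```text
t: 5.83
position: [544.4, -254.1, 84.3]
ee_rot: [-0.533, -3.095, 0.001]
wrist_force: [-5.0, 1.1, 13.7]
grip_width: 0.624
```

{"api": "send_rows", "payload": {
  "targets": [
    [0,0,0,0,0,0],
    [0,0,0,0,0,0],
    [0,0,0,0,0,0],
    [0,0,0,0,0,0],
    [0,0,0,0,0,0],
    [0,0,-0.1,0,0,0],
    [0,0,-0.25,0,0,0],
    [0,0,-0.3,0,0,0],
    [0,0,-0.33,0,0,0],
    [0,0,-0.33,0,0,0],
    [0,0,-0.33,0,0,0],
    [0,0,-0.2,0,0,0]
  ],
  "fingers": 1
}}

```text
t: 6.83
position: [542.3, -252.5, 314.9]
ee_rot: [-0.531, -3.087, -0.001]
wrist_force: [1.0, -0.1, 0.3]
grip_width: 1.004
```

```bash
python3 - <<'E'
from h import *
go([520,206,310])
p,im,o=look("wrist")
p,im,o=look("top");cv2.imwrite("pics/top1.png",im)
E
```

```text
t 6.83 pos [ 542.3 -252.5  314.9] y-axis [ 0.334  0.943 -0.001] z [-0.009  0.002 -1.   ] grip 1.004 F [ 1.  -0.1  0.3]
  target [520 206 310] shift units [1.451 3.54  0.051] tilt fix [-0.006 -0.077  0.   ]
yel (412, 86, 100, 91) [584.9, 26.4] circ [583.4, 26.6, 71.6] rect [596.3, 23.5, 128.0, 116.0]
yel (302, 53, 82, 85) [495.3, -113.8] circ [495.5, -113.7, 52.5] rect [495.2, -113.9, 103.7, 103.1]
red (233, 149, 39, 40) [541.4, -253.8] circ [541.9, -253.6, 26.8] rect [541.4, -254.6, 48.8, 53.4]
red (426, 9, 41, 40) [461.2, 9.2] circ [460.3, 9.7, 22.9] rect [461.7, 9.4, 44.9, 38.4]
yel (266, 195, 37, 39) [494.0, -113.3] circ [491.0, -113.7, 57.7] rect [494.9, -114.2, 106.7, 106.8]
yel (157, 181, 41, 45) [520.7, 204.5] circ [522.0, 207.9, 66.6] rect [521.9, 208.8, 100.9, 101.5]
yel (214, 159, 44, 43) [584.4, 27.0] circ [584.7, 27.6, 72.3] rect [580.7, 38.7, 130.2, 120.5]
red (236, 219, 12, 13) [459.4, 10.3] circ [459.7, 10.2, 18.2] rect [458.7, 10.7, 34.4, 31.6]
red (324, 189, 18, 17) [542.7, -252.9] circ [542.6, -252.0, 24.9] rect [543.5, -254.0, 46.7, 45.5]
```

{"api": "send_rows", "payload": {
  "targets": [
    [0.06,0.15,0,0,-0.07,0],
    [0.13,0.31,0,0,0,0],
    [0.13,0.31,0,0,0,0],
    [0.13,0.31,0,0,0,0],
    [0.13,0.31,0,0,0,0],
    [0.13,0.31,0,0,0,0],
    [0.13,0.31,0,0,0,0],
    [0.13,0.31,0,0,0,0],
    [0.13,0.31,0,0,0,0],
    [0.13,0.31,0,0,0,0],
    [0.13,0.31,0,0,0,0],
    [0.07,0.15,0,0,0,0]
  ]
}}

```text
t: 7.93
position: [514.9, 196.3, 314.6]
ee_rot: [0.561, 3.084, -0.013]
wrist_force: [0.2, 1.4, -0.1]
grip_width: 1.002
```

{"api": "send_rows", "payload": {
  "targets": [
    [0,0,0,0,0,0],
    [0,0,0,0,0,0]
  ]
}}

```text
t: 8.1
position: [512.4, 202.9, 313.7]
ee_rot: [0.544, 3.089, -0.012]
wrist_force: [-0.1, -1.0, 0.5]
grip_width: 0.996
```

```bash
python3 - <<'E'
from h import *
go([522,206.5,280])
p,im,o=look("wrist");cv2.imwrite("pics/w4.png",im)
E
```

```text
t 8.1 pos [512.4 202.9 313.7] y-axis [ 0.342  0.94  -0.007] z [ 0.003 -0.008 -1.   ] grip 0.996 F [-0.1 -1.   0.5]
  target [522.  206.5 280. ] shift units [-0.063  0.058  0.281] tilt fix [-0.054  0.048 -0.   ]
yel (118, 212, 83, 72) [582.2, 28.9] circ [584.0, 28.6, 70.7] rect [575.5, 38.7, 125.8, 115.8]
yel (17, 189, 72, 65) [494.9, -110.8] circ [495.1, -110.7, 53.8] rect [494.7, -110.4, 102.8, 106.2]
yel (215, 119, 95, 74) [515.4, 210.9] circ [522.5, 209.5, 66.4] rect [522.3, 209.5, 95.8, 95.8]
red (92, 162, 34, 30) [460.7, 14.9] circ [461.0, 14.7, 23.1] rect [459.7, 14.5, 45.3, 38.2]
```

View pics/w4.png

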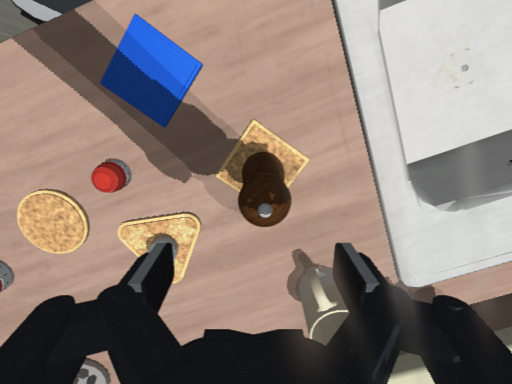

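The knob is at (265,210), with the square stand around (262,155) behind it.

```bash
python3 - <<'E'
from h import *
p=vision.camera_params("wrist");print("knob",onz(p,[[265,211]],167))
im=cv2.imread("pics/w4.png");k=cv2.cvtColor(im,cv2.COLOR_BGR2GRAY)<52
k[:,:215]=0;k[:,315:]=0;k[:150]=0;k[240:]=0
for c in blobs(k,200):print(cv2.boundingRect(c))
print("head mid",onz(p,[[265,202]],140))
t=vision.camera_params("top");print("top knob",onz(t,[[130+95.5/3,120+236.5/3]],167))
E
```

```text
knob [[523.51136555 208.3860203 ]]
(239, 152, 51, 74)
head mid [[525.43908936 208.7154148 ]]
top knob [[522.36985625 207.0891941 ]]
```

{"api": "send_rows", "payload": {
  "targets": [
    [-0.06,0.06,0,-0.05,0.04,0],
    [0,0,0.1,0,0,0],
    [0,0,0.2,0,0,0],
    [0,0,0.15,0,0,0],
    [0,0,0,0,0,0],
    [0,0,0,0,0,0]
  ]
}}

```text
t: 8.65
position: [525.8, 197.0, 256.4]
ee_rot: [0.571, 3.086, -0.004]
wrist_force: [0.3, 0.4, 0.7]
grip_width: 0.997
```

```bash
python3 - <<'E'
from h import *
go([522.5,207.8,194])
E
```

```text
t 8.65 pos [525.8 197.  256.4] y-axis [ 0.358  0.934 -0.002] z [ 0.002 -0.003 -1.   ] grip 0.997 F [0.3 0.4 0.7]
  target [522.5 207.8 194. ] shift units [0.059 0.075 0.52 ] tilt fix [-0.016  0.028  0.   ]
```

{"api": "send_rows", "payload": {
  "targets": [
    [0.05,0.07,0,0,0.02,0],
    [0,0,0,0,0,0],
    [0,0,0,0,0,0]
  ]
}}

```text
t: 8.9
position: [524.3, 205.5, 257.4]
ee_rot: [0.578, 3.086, -0.003]
wrist_force: [-0.1, -0.4, -0.4]
grip_width: 1.001
```

```bash
python3 - <<'E'
from h import *
p,im,o=look("wrist");cv2.imwrite("pics/w5.png",im)
go([522.5,207.8,194])
E
```

```text
yel (92, 224, 96, 80) [580.9, 29.4] circ [583.0, 29.2, 70.4] rect [572.7, 21.2, 115.4, 123.4]
yel (0, 201, 59, 74) [501.5, -100.7] circ [495.1, -109.9, 53.9] rect [504.5, -97.7, 73.2, 106.2]
yel (202, 114, 110, 85) [516.0, 210.9] circ [522.1, 209.4, 66.0] rect [522.5, 209.1, 96.0, 96.2]
red (55, 168, 42, 36) [461.0, 15.0] circ [460.1, 14.7, 24.4] rect [461.1, 14.8, 38.0, 48.8]
t 8.95 pos [524.2 206.1 257.6] y-axis [ 0.361  0.932 -0.001] z [ 0.001 -0.001 -1.   ] grip 0.997 F [0.9 0.3 1. ]
  target [522.5 207.8 194. ] shift units [0.019 0.008 0.53 ] tilt fix [-0.007  0.015 -0.   ]
```

View pics/w5.png

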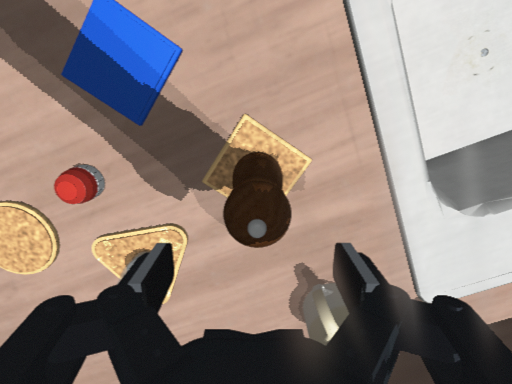

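The knob at (257,228) is centred between the fingers, so I descend.

{"api": "send_rows", "payload": {
  "targets": [
    [0.01,0.01,0.08,0,0,0],
    [0,0,0.14,0,0,0],
    [0,0,0.14,0,0,0],
    [0,0,0.1,0,0,0],
    [0,0,0.02,0,0,0],
    [0,0,0,0,0,0]
  ]
}}

```text
t: 9.45
position: [524.8, 209.9, 199.7]
ee_rot: [0.573, 3.081, 0.007]
wrist_force: [0.7, -0.5, 0.2]
grip_width: 1.003
```

```bash
python3 - <<'E'
from h import *
go([522.5,207.8,193])
E
```

```text
t 9.45 pos [524.8 209.9 199.7] y-axis [0.36  0.933 0.006] z [ 0.009  0.003 -1.   ] grip 1.003 F [ 0.7 -0.5  0.2]
  target [522.5 207.8 193. ] shift units [ 0.012 -0.024  0.056] tilt fix [ 0.048  0.06  -0.   ]
```

{"api": "send_rows", "payload": {
  "targets": [
    [0.02,-0.02,0.05,0.04,0.05,0],
    [0,0,0,0,0,0],
    [0,0,0,0,0,0]
  ]
}}

```text
t: 9.7
position: [522.0, 208.9, 194.2]
ee_rot: [0.573, 3.087, 0.002]
wrist_force: [0.5, -0.4, -0.4]
grip_width: 0.999
```

{"api": "send_rows", "payload": {
  "targets": [
    [0,0,0,0,0,0],
    [0,0,0,0,0,0],
    [0,0,0,0,0,0],
    [0,0,0,0,0,0],
    [0,0,0,0,0,0],
    [0,0,0,0,0,0],
    [0,0,0,0,0,0]
  ],
  "fingers": 0,
  "force": 45
}}

```text
t: 10.28
position: [522.8, 209.0, 196.2]
ee_rot: [0.574, 3.083, 0.006]
wrist_force: [-0.5, -0.0, -1.4]
grip_width: 0.547
```

```bash
python3 - <<'E'
from h import *
go([522.5,207.8,193])
E
```

```text
t 10.28 pos [522.8 209.  196.2] y-axis [0.36  0.933 0.005] z [ 0.006  0.003 -1.   ] grip 0.547 F [-0.5 -0.  -1.4]
  target [522.5 207.8 193. ] shift units [-0.001 -0.011  0.027] tilt fix [ 0.039  0.037 -0.   ]
```

{"api": "send_rows", "payload": {
  "targets": [
    [0,0,-0.04,0,0,0],
    [0,0,-0.08,0,0,0],
    [0,0,-0.1,0,0,0],
    [0,0,-0.12,0,0,0],
    [0,0,-0.12,0,0,0],
    [0,0,-0.12,0,0,0],
    [0,0,-0.12,0,0,0],
    [0,0,-0.12,0,0,0],
    [0,0,-0.08,0,0,0],
    [0,0,-0.04,0,0,0],
    [0,0,0,0,0,0],
    [0,0,0,0,0,0]
  ]
}}

```text
t: 11.28
position: [520.7, 208.2, 318.7]
ee_rot: [0.574, 3.085, 0.004]
wrist_force: [-0.0, 0.5, -1.9]
grip_width: 0.546
```

```bash
python3 - <<'E'
from h import *
go([495,-113.3,310])
p,im,o=look("side");cv2.imwrite("pics/s1.png",im[100:330,130:430])
E
```

```text
t 11.28 pos [520.7 208.2 318.7] y-axis [0.36  0.933 0.003] z [ 0.004  0.002 -1.   ] grip 0.546 F [-0.   0.5 -1.9]
  target [ 495.  -113.3  310. ] shift units [-0.764 -2.577  0.066] tilt fix [0.029 0.024 0.   ]
yel (216, 243, 63, 32) [522.5, 218.7] circ [522.4, 219.5, 66.6] rect [521.3, 215.1, 100.6, 105.5]
yel (201, 211, 48, 23) [584.3, 34.1] circ [579.6, 37.0, 74.9] rect [595.2, 33.5, 138.6, 115.9]
red (268, 204, 15, 13) [459.9, 19.3] circ [460.1, 17.5, 40.4] rect [459.9, 17.5, 80.5, 35.1]
```

View pics/s1.png

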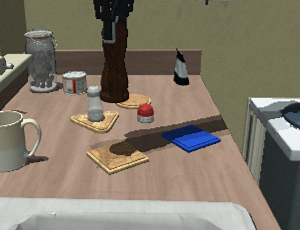

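The mill hangs upright, clear of the square stand.

{"api": "send_rows", "payload": {
  "targets": [
    [-0.015,-0.05,0,0,0,0],
    [-0.03,-0.1,0,0,0,0],
    [-0.048,-0.163,0,0,0,0],
    [-0.048,-0.163,0,0,0,0],
    [-0.048,-0.163,0,0,0,0],
    [-0.048,-0.163,0,0,0,0],
    [-0.048,-0.163,0,0,0,0],
    [-0.048,-0.163,0,0,0,0],
    [-0.048,-0.163,0,0,0,0]
  ]
}}

```text
t: 12.08
position: [502.6, 36.8, 311.0]
ee_rot: [-0.564, -3.08, 0.007]
wrist_force: [-0.4, -1.1, -1.6]
grip_width: 0.547
```

{"api": "send_rows", "payload": {
  "targets": [
    [-0.048,-0.163,0,0,0,0],
    [-0.048,-0.163,0,0,0,0],
    [-0.048,-0.163,0,0,0,0],
    [-0.048,-0.163,0,0,0,0],
    [-0.048,-0.163,0,0,0,0],
    [-0.048,-0.163,0,0,0,0],
    [-0.03,-0.1,0,0,0,0],
    [-0.015,-0.05,0,0,0,0],
    [0,0,0,0,0,0],
    [0,0,0,0,0,0]
  ]
}}

```text
t: 12.92
position: [479.6, -127.2, 305.9]
ee_rot: [-0.594, -3.06, 0.018]
wrist_force: [0.5, 1.1, -0.5]
grip_width: 0.549
```

```bash
python3 - <<'E'
from h import *
go([495,-113.3,250])
E
```

```text
t 12.92 pos [ 479.6 -127.2  305.9] y-axis [ 0.374  0.927 -0.016] z [-0.026 -0.007 -1.   ] grip 0.549 F [ 0.5  1.1 -0.5]
  target [ 495.  -113.3  250. ] shift units [-0.086  0.163  0.462] tilt fix [-0.131 -0.18  -0.   ]
```

Overshot somewhat; I correct while level, fixing the tilt, then descend.

{"api": "send_rows", "payload": {
  "targets": [
    [-0.04,0.07,0.02,-0.08,-0.1,0],
    [-0.03,0.05,0.02,0,0,0],
    [0,0,0.1,0,0,0],
    [0,0,0.14,0,0,0],
    [0,0,0.14,0,0,0],
    [0,0,0.08,0,0,0],
    [0,0,0,0,0,0],
    [0,0,0,0,0,0]
  ]
}}

```text
t: 13.58
position: [497.9, -105.3, 242.1]
ee_rot: [-0.573, -3.082, -0.002]
wrist_force: [-0.3, 0.2, -1.4]
grip_width: 0.547
```

```bash
python3 - <<'E'
from h import *
go([495,-113.3,215])
E
```

```text
t 13.58 pos [ 497.9 -105.3  242.1] y-axis [ 0.359  0.933 -0.   ] z [-0.007  0.003 -1.   ] grip 0.547 F [-0.3  0.2 -1.4]
  target [ 495.  -113.3  215. ] shift units [-0.003 -0.071  0.226] tilt fix [-0.    -0.059 -0.   ]
```

{"api": "send_rows", "payload": {
  "targets": [
    [0,-0.05,0,0,-0.04,0],
    [0,0,0,0,0,0],
    [0,0,0.1,0,0,0],
    [0,0,0.12,0,0,0],
    [0,0,0.05,0,0,0],
    [0,0,0,0,0,0],
    [0,0,0,0,0,0]
  ]
}}

```text
t: 14.17
position: [499.2, -111.8, 214.0]
ee_rot: [0.572, 3.08, 0.003]
wrist_force: [0.2, -0.0, -2.7]
grip_width: 0.544
```

```bash
python3 - <<'E'
from h import *
go([495,-113.3,197])
p,im,o=look("wrist");cv2.imwrite("pics/w6.png",im)
E
```

```text
t 14.17 pos [ 499.2 -111.8  214. ] y-axis [0.359 0.933 0.003] z [ 0.009 -0.    -1.   ] grip 0.544 F [ 0.2 -0.  -2.7]
  target [ 495.  -113.3  197. ] shift units [ 0.029 -0.025  0.142] tilt fix [ 0.028  0.073 -0.   ]
yel (339, 159, 121, 103) [580.5, 25.3] circ [581.8, 23.3, 68.5] rect [576.2, 35.3, 127.0, 109.1]
yel (200, 128, 100, 90) [491.8, -113.5] circ [494.9, -113.5, 51.8] rect [488.9, -112.4, 102.7, 90.4]
red (115, 245, 55, 40) [537.7, -252.1] circ [539.1, -254.9, 31.4] rect [537.1, -250.7, 55.2, 48.7]
red (342, 77, 35, 46) [459.0, 4.9] circ [460.1, 7.8, 19.6] rect [458.2, 3.7, 29.7, 37.1]
```

View pics/w6.png

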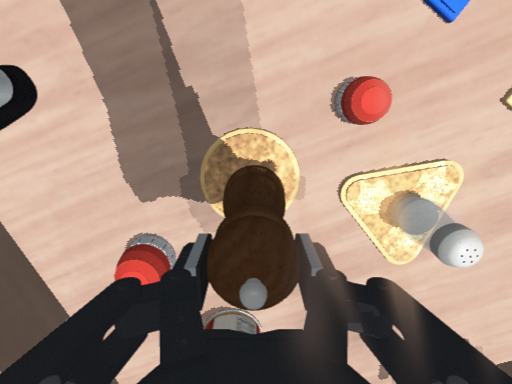

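The mill's foot is over the round stand (centre about (250,175)), and the stand reads (494.9,-113.5). I lower it with a small correction.

{"api": "send_rows", "payload": {
  "targets": [
    [0.02,-0.02,0.04,0.02,0.06,0],
    [0.01,0,0.04,0,0,0],
    [0,0,0.02,0,0,0],
    [0,0,0,0,0,0]
  ]
}}

```text
t: 14.55
position: [495.7, -113.2, 203.1]
ee_rot: [0.573, 3.084, 0.002]
wrist_force: [-0.1, 0.2, -1.8]
grip_width: 0.548
```

```bash
python3 - <<'E'
from h import *
go([495,-113.3,196])
E
```

```text
t 14.55 pos [ 495.7 -113.2  203.1] y-axis [0.359 0.933 0.002] z [ 0.005  0.    -1.   ] grip 0.548 F [-0.1  0.2 -1.8]
  target [ 495.  -113.3  196. ] shift units [ 0.005 -0.003  0.059] tilt fix [ 0.017  0.041 -0.   ]
```

{"api": "send_rows", "payload": {
  "targets": [
    [0,0,0.03,0,0.03,0],
    [0,0,0.02,0,0,0],
    [0,0,0.01,0,0,0],
    [0,0,0.01,0,0,0]
  ]
}}

```text
t: 14.88
position: [497.7, -113.9, 196.1]
ee_rot: [0.573, 3.082, 0.003]
wrist_force: [-1.6, 0.3, 12.7]
grip_width: 0.549
```

```bash
python3 - <<'E'
from h import *
go([495,-113.3,196])
E
```

```text
t 14.88 pos [ 497.7 -113.9  196.1] y-axis [0.359 0.933 0.003] z [ 0.007  0.001 -1.   ] grip 0.549 F [-1.6  0.3 12.7]
  target [ 495.  -113.3  196. ] shift units [ 0.023 -0.004  0.001] tilt fix [0.025 0.051 0.   ]
```

{"api": "send_rows", "payload": {
  "targets": [
    [0,0,0,0,0,0],
    [0,0,0,0,0,0],
    [0,0,0,0,0,0],
    [0,0,0,0,0,0],
    [0,0,0,0,0,0],
    [0,0,0,0,0,0],
    [0,0,-0.08,0,0,0],
    [0,0,-0.15,0,0,0],
    [0,0,-0.2,0,0,0],
    [0,0,-0.25,0,0,0],
    [0,0,-0.2,0,0,0],
    [0,0,-0.05,0,0,0]
  ],
  "fingers": 1
}}

```text
t: 15.88
position: [495.9, -113.9, 312.7]
ee_rot: [0.575, 3.088, 0.001]
wrist_force: [-0.2, -0.6, 1.3]
grip_width: 0.994
```

```bash
python3 - <<'E'
from h import *
go([583,27,290])
p,im,o=look("wrist");cv2.imwrite("pics/w7.png",im)
E
```

```text
t 15.88 pos [ 495.9 -113.9  312.7] y-axis [0.36  0.933 0.001] z [ 0.001  0.001 -1.   ] grip 0.994 F [-0.2 -0.6  1.3]
  target [583  27 290] shift units [-0.255  1.356  0.191] tilt fix [0.008 0.008 0.   ]
yel (321, 149, 93, 82) [583.8, 26.6] circ [583.9, 25.8, 70.8] rect [575.8, 16.9, 117.4, 126.5]
yel (216, 125, 75, 64) [491.0, -111.9] circ [494.9, -113.3, 51.9] rect [488.0, -110.7, 102.8, 87.2]
yel (441, 37, 71, 108) [520.7, 195.7] circ [522.1, 207.1, 66.1] rect [522.1, 207.2, 99.2, 97.4]
red (153, 214, 39, 38) [542.2, -253.6] circ [542.1, -254.3, 29.8] rect [542.0, -253.1, 50.2, 55.9]
red (321, 88, 33, 34) [460.2, 9.6] circ [460.6, 9.6, 20.0] rect [459.7, 9.5, 39.8, 37.6]
```

View pics/w7.png

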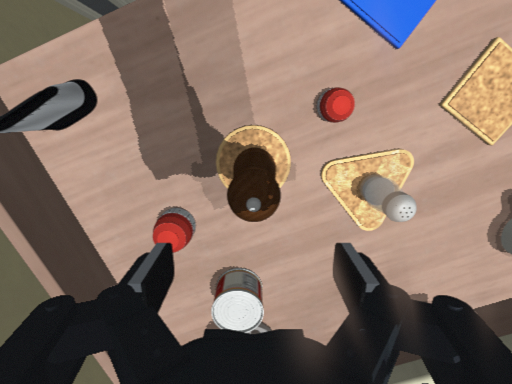

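The mill stands upright on the round stand, knob at (253,205). The shaker cap is at (402,206).

```bash
python3 - <<'E'
from h import *
p=vision.camera_params("wrist")
print("knob",onz(p,[[253.5,205.5]],167),"cap",onz(p,[[402,208]],97))
E
```

```text
knob [[ 498.61915701 -114.35226843]] cap [[585.13127388  29.12622931]]
```

{"api": "send_rows", "payload": {
  "targets": [
    [-0.02,0.1,0,0,0,0],
    [-0.04,0.22,0,0,0,0],
    [-0.04,0.22,0,0,0,0],
    [-0.04,0.22,0,0,0,0],
    [-0.04,0.22,0,0,0,0],
    [-0.04,0.22,0,0,0,0],
    [-0.02,0.1,0,0,0,0],
    [0,0,0,0,0,0],
    [0,0,0,0,0,0]
  ]
}}

```text
t: 16.68
position: [579.4, 31.9, 301.8]
ee_rot: [-0.574, -3.073, 0.003]
wrist_force: [0.1, -0.4, 0.7]
grip_width: 1.003
```

```bash
python3 - <<'E'
from h import *
go([583,27,250])
p,im,o=look("wrist");cv2.imwrite("pics/w8.png",im)
E
```

```text
t 16.68 pos [579.4  31.9 301.8] y-axis [ 0.361  0.933 -0.004] z [-0.015  0.001 -1.   ] grip 1.003 F [ 0.1 -0.4  0.7]
  target [583  27 250] shift units [-0.049 -0.025  0.431] tilt fix [-0.036 -0.12  -0.   ]
yel (31, 159, 45, 37) [490.3, -227.7] circ [488.7, -226.8, 30.2] rect [489.4, -225.6, 51.4, 55.1]
yel (202, 134, 95, 87) [584.0, 27.1] circ [584.4, 26.8, 70.0] rect [580.3, 38.6, 126.9, 114.9]
yel (90, 109, 80, 78) [495.3, -110.9] circ [495.3, -112.1, 52.3] rect [495.2, -108.6, 102.7, 97.6]
yel (318, 15, 110, 115) [522.7, 208.1] circ [523.2, 208.3, 66.4] rect [522.8, 208.2, 96.7, 96.5]
red (21, 202, 49, 40) [542.3, -256.1] circ [542.5, -256.7, 34.8] rect [542.7, -256.6, 51.2, 68.7]
red (186, 69, 34, 36) [462.4, 13.0] circ [462.3, 12.6, 19.9] rect [462.8, 12.6, 38.5, 38.2]
```

View pics/w8.png

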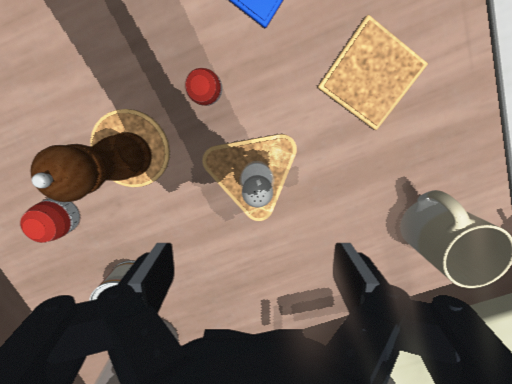

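The shaker is centred on the triangle at (255,180), the empty square stand is at (373,72) and all else is in place. I descend.

{"api": "send_rows", "payload": {
  "targets": [
    [-0.03,-0.02,0.05,-0.03,-0.09,0],
    [0,0,0.2,0,0,0],
    [0,0,0.25,0,0,0],
    [0,0,0.25,0,0,0],
    [0,0,0.15,0,0,0],
    [0,0,0,0,0,0],
    [0,0,0,0,0,0]
  ]
}}

```text
t: 17.32
position: [578.7, 13.6, 190.5]
ee_rot: [0.605, 3.08, -0.006]
wrist_force: [0.3, 0.4, 0.6]
grip_width: 0.999
```

```bash
python3 - <<'E'
from h import *
go([583.5,28,114])
p,im,o=look("wrist");cv2.imwrite("pics/w9.png",im)
g=im.astype(int);m=(g.max(2)-g.min(2)<22)&(g.mean(2)>60)
m[:120]=0;m[260:]=0;m[:,:200]=0;m[:,:][:,320:]=0
for c in blobs(m,150):print(cv2.boundingRect(c))
E
```

```text
t 17.32 pos [578.7  13.6 190.5] y-axis [ 0.378  0.926 -0.003] z [ 0.002 -0.004 -1.   ] grip 0.999 F [0.3 0.4 0.6]
  target [583.5  28.  114. ] shift units [0.011 0.128 0.637] tilt fix [-0.028  0.031 -0.   ]
yel (198, 133, 135, 120) [583.1, 26.9] circ [584.2, 26.8, 69.9] rect [579.4, 38.2, 125.9, 115.1]
yel (37, 101, 114, 110) [495.1, -109.6] circ [495.2, -111.7, 52.5] rect [494.9, -106.7, 102.8, 93.8]
yel (365, 0, 147, 125) [530.2, 202.3] circ [527.2, 200.2, 60.9] rect [522.6, 207.4, 97.0, 97.5]
red (0, 243, 16, 40) [551.7, -232.2] circ [549.7, -236.3, 22.7] rect [553.2, -231.8, 14.0, 45.3]
red (169, 35, 52, 57) [462.5, 12.4] circ [462.4, 12.1, 20.2] rect [462.6, 12.1, 39.0, 39.2]
(200, 184, 23, 28)
(254, 172, 54, 78)
(200, 125, 28, 35)
```

{"api": "send_rows", "payload": {
  "targets": [
    [0.01,0.11,0,-0.02,0.02,0],
    [0,0,0,0,0,0],
    [0,0,0,0,0,0]
  ]
}}

```text
t: 17.62
position: [584.5, 25.6, 194.5]
ee_rot: [0.609, 3.075, 0.001]
wrist_force: [0.1, -0.2, -0.2]
grip_width: 1.0
```

```bash
python3 - <<'E'
from h import *
go([583.5,28,114])
p,im,o=look("wrist");cv2.imwrite("pics/w9.png",im)
print(onz(p,[[254,228]],97))
E
```

```text
t 17.62 pos [584.5  25.6 194.5] y-axis [0.381 0.924 0.002] z [ 0.007 -0.001 -1.   ] grip 1.0 F [ 0.1 -0.2 -0.2]
  target [583.5  28.  114. ] shift units [0.02  0.014 0.67 ] tilt fix [ 0.018  0.058 -0.   ]
yel (184, 131, 133, 119) [584.2, 27.3] circ [584.4, 27.3, 70.0] rect [580.5, 38.9, 126.5, 115.3]
yel (23, 100, 115, 109) [495.6, -109.4] circ [495.6, -111.6, 52.7] rect [495.4, -106.2, 103.0, 94.8]
yel (347, 0, 165, 122) [530.6, 205.5] circ [523.9, 207.9, 67.0] rect [522.8, 208.0, 96.8, 97.4]
red (151, 34, 53, 57) [462.8, 12.9] circ [462.8, 12.6, 20.6] rect [462.5, 13.3, 40.9, 38.6]
[[585.89525197  25.92525914]]
```

View pics/w9.png

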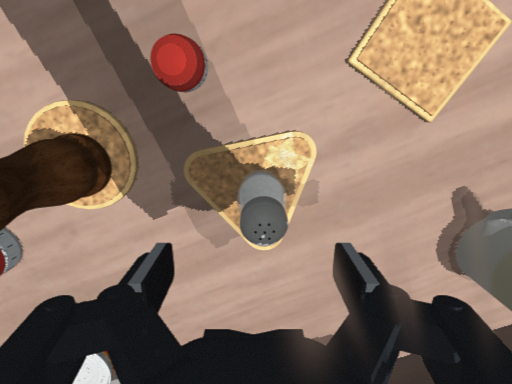

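The shaker cap is at (263,222), close to the finger midline (254). I continue down.

{"api": "send_rows", "payload": {
  "targets": [
    [0.01,0.03,0.05,0.02,0.05,0],
    [0,0.01,0.15,0,0,0],
    [0,0.01,0.15,0,0,0],
    [0,0.01,0.12,0,0,0],
    [0,0,0.05,0,0,0],
    [0,0,0,0,0,0]
  ]
}}

```text
t: 18.17
position: [589.7, 36.7, 133.2]
ee_rot: [0.603, 3.074, 0.007]
wrist_force: [-0.2, -0.7, 0.5]
grip_width: 0.999
```

```bash
python3 - <<'E'
from h import *
go([584,28.5,113])
E
```

```text
t 18.17 pos [589.7  36.7 133.2] y-axis [0.378 0.926 0.006] z [ 0.01   0.003 -1.   ] grip 0.999 F [-0.2 -0.7  0.5]
  target [584.   28.5 113. ] shift units [ 0.02  -0.083  0.167] tilt fix [ 0.051  0.068 -0.   ]
```

{"api": "send_rows", "payload": {
  "targets": [
    [0.03,-0.06,0.03,0.04,0.05,0],
    [0.01,-0.02,0.06,0,0,0],
    [0,0,0.04,0,0,0],
    [0,0,0,0,0,0],
    [0,0,0,0,0,0]
  ]
}}

```text
t: 18.58
position: [581.8, 28.7, 117.9]
ee_rot: [0.605, 3.079, 0.002]
wrist_force: [0.1, -0.8, 0.1]
grip_width: 0.996
```

```bash
python3 - <<'E'
from h import *
go([584,28.5,113])
E
```

```text
t 18.58 pos [581.8  28.7 117.9] y-axis [0.378 0.926 0.002] z [ 0.004  0.    -1.   ] grip 0.996 F [ 0.1 -0.8  0.1]
  target [584.   28.5 113. ] shift units [-0.018  0.005  0.041] tilt fix [0.016 0.032 0.   ]
```

{"api": "send_rows", "payload": {
  "targets": [
    [-0.02,0,0.03,0.01,0.02,0],
    [0,0,0.01,0,0,0],
    [0,0,0,0,0,0]
  ]
}}

```text
t: 18.83
position: [584.9, 27.6, 113.6]
ee_rot: [0.605, 3.079, 0.002]
wrist_force: [-1.5, 0.0, -0.2]
grip_width: 0.999
```

{"api": "send_rows", "payload": {
  "targets": [
    [0,0,0,0,0,0],
    [0,0,0,0,0,0],
    [0,0,0,0,0,0],
    [0,0,0,0,0,0],
    [0,0,0,0,0,0],
    [0,0,0,0,0,0],
    [0,0,0,0,0,0],
    [0,0,0,0,0,0]
  ],
  "fingers": 0,
  "force": 30
}}

```text
t: 19.5
position: [585.6, 27.9, 114.3]
ee_rot: [0.604, 3.078, 0.003]
wrist_force: [-0.4, -0.2, 0.3]
grip_width: 0.454
```

```bash
python3 - <<'E'
from h import *
go([584,28.5,113])
E
```

```text
t 19.5 pos [585.6  27.9 114.3] y-axis [0.378 0.926 0.003] z [ 0.005  0.001 -1.   ] grip 0.454 F [-0.4 -0.2  0.3]
  target [584.   28.5 113. ] shift units [ 0.014 -0.001  0.011] tilt fix [0.022 0.037 0.   ]
```

{"api": "send_rows", "payload": {
  "targets": [
    [0,0,-0.06,0,0,0],
    [0,0,-0.12,0,0,0],
    [0,0,-0.15,0,0,0],
    [0.04,0.05,-0.1,0,0,0],
    [0.11,0.125,0,0,0,0],
    [0.11,0.125,0,0,0,0],
    [0.11,0.125,0,0,0,0],
    [0.11,0.125,0,0,0,0],
    [0.11,0.125,0,0,0,0],
    [0.11,0.125,0,0,0,0],
    [0.11,0.125,0,0,0,0],
    [0.11,0.125,0,0,0,0]
  ]
}}

```text
t: 20.5
position: [528.6, 191.1, 172.9]
ee_rot: [0.619, 3.073, 0.004]
wrist_force: [0.0, 0.8, -0.7]
grip_width: 0.455
```

{"api": "send_rows", "payload": {
  "targets": [
    [0.05,0.06,0,0,0,0],
    [0,0,0,0,0,0],
    [0,0,0,0,0,0]
  ]
}}

```text
t: 20.75
position: [523.0, 206.9, 173.8]
ee_rot: [0.604, 3.077, 0.008]
wrist_force: [-0.5, -0.4, -1.4]
grip_width: 0.458
```

```bash
python3 - <<'E'
from h import *
go([522.8,208.2,135])
E
```

```text
t 20.75 pos [523.  206.9 173.8] y-axis [0.378 0.926 0.006] z [ 0.007  0.004 -1.   ] grip 0.458 F [-0.5 -0.4 -1.4]
  target [522.8 208.2 135. ] shift units [0.007 0.007 0.324] tilt fix [0.051 0.041 0.   ]
```

{"api": "send_rows", "payload": {
  "targets": [
    [0,0,0.08,0.03,0.03,0],
    [0,0,0.12,0,0,0],
    [0,0,0.1,0,0,0],
    [0,0,0,0,0,0],
    [0,0,0,0,0,0]
  ]
}}

```text
t: 21.17
position: [525.6, 200.7, 135.8]
ee_rot: [0.618, 3.077, -0.001]
wrist_force: [0.6, 0.5, -0.4]
grip_width: 0.455
```

```bash
python3 - <<'E'
from h import *
go([523.5,208.2,115])
p,im,o=look("wrist")
E
```

```text
t 21.17 pos [525.6 200.7 135.8] y-axis [0.386 0.922 0.   ] z [ 0.003 -0.001 -1.   ] grip 0.455 F [ 0.6  0.5 -0.4]
  target [523.5 208.2 115. ] shift units [0.041 0.05  0.173] tilt fix [ 0.002  0.031 -0.   ]
yel (116, 343, 36, 41) [631.8, 35.6] circ [624.9, 36.6, 31.6] rect [631.8, 40.5, 17.1, 63.2]
yel (25, 283, 95, 60) [547.3, 8.9] circ [551.9, 21.6, 50.4] rect [540.4, 18.4, 35.1, 100.3]
yel (179, 114, 170, 128) [514.9, 212.0] circ [521.9, 209.2, 66.0] rect [522.1, 209.2, 95.3, 95.4]
red (0, 215, 15, 42) [469.0, 35.3] circ [466.8, 31.9, 16.6] rect [469.8, 35.7, 9.5, 33.2]
```

{"api": "send_rows", "payload": {
  "targets": [
    [0.03,0.045,0.04,0,0.02,0],
    [0.01,0.01,0.05,0,0,0],
    [0,0,0.03,0,0,0],
    [0,0,0,0,0,0],
    [0,0,0,0,0,0]
  ]
}}

```text
t: 21.63
position: [524.8, 208.3, 121.2]
ee_rot: [0.622, 3.076, 0.001]
wrist_force: [0.2, 0.9, 0.2]
grip_width: 0.452
```

```bash
python3 - <<'E'
from h import *
go([524,208.7,114])
E
```

```text
t 21.63 pos [524.8 208.3 121.2] y-axis [0.388 0.922 0.002] z [ 0.003  0.    -1.   ] grip 0.452 F [0.2 0.9 0.2]
  target [524.  208.7 114. ] shift units [0.008 0.    0.06 ] tilt fix [ 0.013  0.023 -0.   ]
```

{"api": "send_rows", "payload": {
  "targets": [
    [0.01,0,0.03,0.01,0.02,0],
    [0,0,0.02,0,0,0],
    [0,0,0.01,0,0,0],
    [0,0,0.01,0,0,0]
  ]
}}

```text
t: 21.97
position: [524.1, 209.2, 114.1]
ee_rot: [0.622, 3.079, 0.002]
wrist_force: [-4.9, -1.5, 18.7]
grip_width: 0.454
```

```bash
python3 - <<'E'
from h import *
go([524,208.7,114])
E
```

```text
t 21.97 pos [524.1 209.2 114.1] y-axis [0.388 0.922 0.001] z [ 0.001  0.001 -1.   ] grip 0.454 F [-4.9 -1.5 18.7]
  target [524.  208.7 114. ] shift units [-0.001 -0.004  0.001] tilt fix [ 0.011  0.005 -0.   ]
```

{"api": "send_rows", "payload": {
  "targets": [
    [0,0,-0.01,0,0,0],
    [0,0,0,0,0,0],
    [0,0,0,0,0,0],
    [0,0,0,0,0,0],
    [0,0,0,0,0,0],
    [0,0,0,0,0,0],
    [0,0,-0.1,0,0,0],
    [0,0,-0.2,0,0,0],
    [0,0,-0.3,0,0,0],
    [0,0,-0.33,0,0,0],
    [0,0,-0.33,0,0,0],
    [0,0,-0.33,0,0,0]
  ],
  "fingers": 1
}}

```text
t: 22.97
position: [519.9, 207.1, 307.5]
ee_rot: [-0.62, -3.065, 0.019]
wrist_force: [1.6, -0.2, 0.2]
grip_width: 0.997
```

```bash
python3 - <<'E'
from h import *
go([542.5,-253.7,310])
p,im,o=look("wrist");cv2.imwrite("pics/w10.png",im)
E
```

```text
t 22.97 pos [519.9 207.1 307.5] y-axis [ 0.388  0.921 -0.015] z [-0.017 -0.009 -1.   ] grip 0.997 F [ 1.6 -0.2  0.2]
  target [ 542.5 -253.7  310. ] shift units [-1.666 -3.465  0.01 ] tilt fix [-0.124 -0.102 -0.   ]
yel (116, 218, 84, 75) [584.5, 25.8] circ [585.4, 26.2, 71.7] rect [580.3, 37.7, 127.4, 118.4]
yel (15, 201, 73, 65) [494.9, -112.0] circ [495.3, -114.0, 53.9] rect [494.2, -109.2, 103.7, 97.9]
yel (212, 120, 96, 94) [523.1, 209.1] circ [523.3, 209.3, 66.8] rect [523.1, 208.8, 97.0, 97.2]
red (88, 171, 33, 30) [461.0, 12.8] circ [460.9, 12.3, 21.9] rect [461.9, 12.4, 38.1, 42.7]
```

View pics/w10.png

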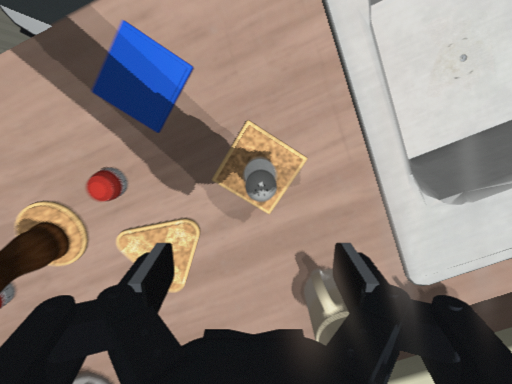

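The shaker stands in the middle of the square stand at (260,170). Now to the timer.

{"api": "send_rows", "payload": {
  "targets": [
    [-0.07,-0.15,0,-0.1,-0.1,0],
    [-0.145,-0.3,0,0,0,0],
    [-0.145,-0.3,0,0,0,0],
    [-0.145,-0.3,0,0,0,0],
    [-0.145,-0.3,0,0,0,0],
    [-0.145,-0.3,0,0,0,0],
    [-0.145,-0.3,0,0,0,0],
    [-0.145,-0.3,0,0,0,0],
    [-0.145,-0.3,0,0,0,0],
    [-0.145,-0.3,0,0,0,0],
    [-0.145,-0.3,0,0,0,0],
    [-0.1,-0.2,0,0,0,0]
  ]
}}

```text
t: 24.02
position: [552.1, -244.9, 326.9]
ee_rot: [0.583, 3.049, 0.042]
wrist_force: [-0.7, -1.0, -0.3]
grip_width: 0.998
```

{"api": "send_rows", "payload": {
  "targets": [
    [0,0,0,0,0,0],
    [0,0,0,0,0,0],
    [0,0,0,0,0,0]
  ]
}}

```text
t: 24.27
position: [549.6, -254.1, 328.2]
ee_rot: [0.605, 3.044, 0.034]
wrist_force: [-0.0, -0.6, 0.4]
grip_width: 1.003
```

```bash
python3 - <<'E'
from h import *
go([542.5,-253.7,180])
p,im,o=look("wrist")
E
```

```text
t 24.27 pos [ 549.6 -254.1  328.2] y-axis [0.382 0.924 0.029] z [ 0.042  0.014 -0.999] grip 1.003 F [-0.  -0.6  0.4]
  target [ 542.5 -253.7  180. ] shift units [ 0.097 -0.056  1.231] tilt fix [ 0.244  0.277 -0.   ]
yel (360, 36, 135, 113) [561.2, 4.2] circ [559.5, -4.8, 97.1] rect [567.7, -9.0, 177.4, 124.6]
yel (290, 31, 70, 86) [494.4, -117.6] circ [495.2, -114.5, 51.9] rect [493.9, -120.5, 90.8, 103.0]
red (226, 132, 39, 40) [541.2, -253.3] circ [541.6, -253.2, 26.5] rect [541.1, -253.4, 49.8, 51.9]
red (408, 0, 39, 22) [468.4, 3.9] circ [462.0, 7.9, 22.4] rect [470.4, 4.5, 44.8, 20.9]
```

{"api": "send_rows", "payload": {
  "targets": [
    [0,0,0.05,0.2,0.22,0],
    [0,0,0.15,0,0,0],
    [0,0,0.25,0,0,0],
    [0,0,0.25,0,0,0],
    [0,0,0.25,0,0,0],
    [0,0,0.15,0,0,0],
    [0,0,0,0,0,0],
    [0,0,0,0,0,0]
  ]
}}

```text
t: 24.98
position: [556.7, -236.1, 191.5]
ee_rot: [0.569, 3.087, 0.011]
wrist_force: [0.4, -0.7, 0.2]
grip_width: 1.0
```

```bash
python3 - <<'E'
from h import *
go([543,-253.7,130])
E
```

```text
t 24.98 pos [ 556.7 -236.1  191.5] y-axis [0.357 0.934 0.007] z [ 0.003  0.006 -1.   ] grip 1.0 F [ 0.4 -0.7  0.2]
  target [ 543.  -253.7  130. ] shift units [ 0.055 -0.181  0.512] tilt fix [0.059 0.009 0.   ]
```

{"api": "send_rows", "payload": {
  "targets": [
    [0.03,-0.1,0.05,0.04,0,0],
    [0.02,-0.07,0.1,0,0,0],
    [0,0,0.14,0,0,0],
    [0,0,0.1,0,0,0],
    [0,0,0,0,0,0],
    [0,0,0,0,0,0]
  ]
}}

```text
t: 25.48
position: [544.9, -255.2, 146.4]
ee_rot: [0.563, 3.081, -0.001]
wrist_force: [-0.5, -0.4, 1.2]
grip_width: 1.002
```

```bash
python3 - <<'E'
from h import *
go([543,-253.7,84])
p,im,o=look("wrist");cv2.imwrite("pics/w11.png",im)
E
```

```text
t 25.48 pos [ 544.9 -255.2  146.4] y-axis [0.353 0.935 0.001] z [ 0.009 -0.002 -1.   ] grip 1.002 F [-0.5 -0.4  1.2]
  target [ 543.  -253.7   84. ] shift units [0.024 0.006 0.52 ] tilt fix [ 0.007  0.077 -0.   ]
yel (341, 0, 146, 149) [494.8, -118.8] circ [495.0, -115.5, 51.9] rect [495.6, -121.8, 92.3, 96.1]
red (331, 315, 12, 18) [661.3, -224.4] circ [661.3, -227.2, 9.0] rect [662.8, -224.3, 6.9, 17.9]
red (218, 173, 69, 77) [543.0, -254.6] circ [543.8, -253.3, 29.8] rect [543.2, -255.4, 49.3, 59.5]
```

Timer at bbox centre column 252: centred. Continue down.

{"api": "send_rows", "payload": {
  "targets": [
    [0.02,0,0.08,0,0.06,0],
    [0,0,0.14,0,0,0],
    [0,0,0.12,0,0,0],
    [0,0,0.06,0,0,0],
    [0,0,0,0,0,0],
    [0,0,0,0,0,0]
  ]
}}

```text
t: 26.03
position: [544.6, -255.5, 99.0]
ee_rot: [0.563, 3.083, -0.0]
wrist_force: [0.1, 0.3, 0.8]
grip_width: 1.0
```

```bash
python3 - <<'E'
from h import *
go([543,-253.7,84])
E
```

```text
t 26.03 pos [ 544.6 -255.5   99. ] y-axis [0.353 0.936 0.001] z [ 0.008 -0.002 -1.   ] grip 1.0 F [0.1 0.3 0.8]
  target [ 543.  -253.7   84. ] shift units [0.019 0.009 0.125] tilt fix [ 0.01   0.067 -0.   ]
```

{"api": "send_rows", "payload": {
  "targets": [
    [0.01,0.01,0.06,0,0.04,0],
    [0,0,0.05,0,0,0],
    [0,0,0.02,0,0,0],
    [0,0,0,0,0,0]
  ]
}}

```text
t: 26.37
position: [545.1, -254.1, 83.9]
ee_rot: [0.562, 3.084, 0.0]
wrist_force: [0.3, -0.0, 0.2]
grip_width: 0.999
```

{"api": "send_rows", "payload": {
  "targets": [
    [0,0,0,0,0,0],
    [0,0,0,0,0,0],
    [0,0,0,0,0,0],
    [0,0,0,0,0,0],
    [0,0,0,0,0,0],
    [0,0,0,0,0,0],
    [0,0,0,0,0,0]
  ],
  "fingers": 0,
  "force": 30
}}

```text
t: 26.95
position: [545.3, -254.3, 84.6]
ee_rot: [0.562, 3.083, 0.0]
wrist_force: [0.1, -0.5, -1.5]
grip_width: 0.621
```

```bash
python3 - <<'E'
from h import *
go([543,-253.7,84])
E
```

```text
t 26.95 pos [ 545.3 -254.3   84.6] y-axis [0.353 0.936 0.001] z [ 0.007 -0.001 -1.   ] grip 0.621 F [ 0.1 -0.5 -1.5]
  target [ 543.  -253.7   84. ] shift units [ 0.02  -0.002  0.005] tilt fix [0.011 0.06  0.   ]
```

{"api": "send_rows", "payload": {
  "targets": [
    [0,0,-0.08,0,0.05,0],
    [0,0,-0.15,0,0,0],
    [0,0,-0.2,0,0,0],
    [0,0,-0.2,0,0,0],
    [0,0,-0.2,0,0,0],
    [0,0,-0.2,0,0,0],
    [0,0,-0.2,0,0,0],
    [0,0,-0.2,0,0,0],
    [0,0,-0.2,0,0,0],
    [0,0,-0.08,0,0,0],
    [0,0,0,0,0,0]
  ]
}}

```text
t: 27.87
position: [543.0, -254.6, 303.2]
ee_rot: [-0.566, -3.085, -0.003]
wrist_force: [0.7, 0.6, -1.7]
grip_width: 0.628
```

```bash
python3 - <<'E'
from h import *
go([586,27,295])
E
```

```text
t 27.87 pos [ 543.  -254.6  303.2] y-axis [0.355 0.935 0.001] z [-0.005  0.003 -1.   ] grip 0.628 F [ 0.7  0.6 -1.7]
  target [586  27 295] shift units [0.498 2.321 0.073] tilt fix [ 0.009 -0.044  0.   ]
```

{"api": "send_rows", "payload": {
  "targets": [
    [0.02,0.08,0,0,-0.03,0],
    [0.03,0.15,0,0,0,0],
    [0.045,0.21,0,0,0,0],
    [0.045,0.21,0,0,0,0],
    [0.045,0.21,0,0,0,0],
    [0.045,0.21,0,0,0,0],
    [0.045,0.21,0,0,0,0],
    [0.045,0.21,0,0,0,0],
    [0.045,0.21,0,0,0,0],
    [0.045,0.21,0,0,0,0],
    [0.045,0.21,0,0,0,0],
    [0.02,0.08,0,0,0,0]
  ]
}}

```text
t: 28.87
position: [574.5, 30.3, 282.8]
ee_rot: [-0.569, -3.053, 0.005]
wrist_force: [0.0, 1.8, -1.0]
grip_width: 0.623
```

{"api": "send_rows", "payload": {
  "targets": [
    [0,0,0,0,0,0],
    [0,0,0,0,0,0],
    [0,0,0,0,0,0]
  ]
}}

```text
t: 29.12
position: [572.2, 33.8, 278.6]
ee_rot: [-0.558, -3.048, 0.009]
wrist_force: [0.4, -0.1, -1.0]
grip_width: 0.622
```

```bash
python3 - <<'E'
from h import *
go([586,27,160])
E
```

```text
t 29.12 pos [572.2  33.8 278.6] y-axis [ 0.354  0.935 -0.014] z [-0.044  0.002 -0.999] grip 0.622 F [ 0.4 -0.1 -1. ]
  target [586  27 160] shift units [-0.169  0.001  0.982] tilt fix [-0.113 -0.347 -0.   ]
```

{"api": "send_rows", "payload": {
  "targets": [
    [-0.04,0,0,-0.08,-0.25,0],
    [-0.04,0,0.08,0,-0.03,0],
    [0,0,0.15,0,0,0],
    [0,0,0.18,0,0,0],
    [0,0,0.18,0,0,0],
    [0,0,0.18,0,0,0],
    [0,0,0.1,0,0,0],
    [0,0,0,0,0,0],
    [0,0,0,0,0,0]
  ]
}}

```text
t: 29.87
position: [579.6, 12.0, 166.5]
ee_rot: [-0.602, -3.074, 0.017]
wrist_force: [0.8, -0.5, -0.8]
grip_width: 0.628
```

```bash
python3 - <<'E'
from h import *
go([586,27,120])
p,im,o=look("wrist");cv2.imwrite("pics/w12.png",im)
E
```

```text
t 29.87 pos [579.6  12.  166.5] y-axis [ 0.377  0.926 -0.012] z [-0.011 -0.009 -1.   ] grip 0.628 F [ 0.8 -0.5 -0.8]
  target [586  27 120] shift units [-0.005  0.14   0.386] tilt fix [-0.102 -0.058  0.   ]
yel (195, 136, 143, 99) [572.5, 30.4] circ [570.1, 27.4, 62.6] rect [561.4, 29.5, 114.5, 87.3]
yel (20, 100, 125, 117) [495.4, -108.4] circ [495.1, -111.6, 52.5] rect [496.3, -105.9, 100.4, 93.4]
yel (380, 0, 132, 128) [532.9, 191.3] circ [536.5, 186.6, 52.5] rect [530.1, 196.4, 96.6, 71.3]
red (201, 203, 97, 112) [623.9, -10.5] circ [624.6, -9.3, 54.1] rect [623.1, -12.3, 80.1, 107.9]
red (163, 27, 58, 64) [462.6, 12.4] circ [462.6, 11.8, 20.5] rect [462.8, 12.1, 39.2, 39.4]
```

{"api": "send_rows", "payload": {
  "targets": [
    [0,0.08,0.02,-0.07,-0.04,0],
    [0,0.04,0.08,0,0,0],
    [0,0,0.12,0,0,0],
    [0,0,0.06,0,0,0],
    [0,0,0,0,0,0],
    [0,0,0,0,0,0]
  ]
}}

```text
t: 30.42
position: [589.0, 27.3, 134.6]
ee_rot: [0.603, 3.076, 0.002]
wrist_force: [0.2, 0.1, -1.0]
grip_width: 0.626
```

```bash
python3 - <<'E'
from h import *
go([586,27,110])
p,im,o=look("wrist");cv2.imwrite("pics/w12.png",im)
E
```

```text
t 30.42 pos [589.   27.3 134.6] y-axis [0.377 0.926 0.002] z [ 0.007 -0.    -1.   ] grip 0.626 F [ 0.2  0.1 -1. ]
  target [586  27 110] shift units [ 0.024 -0.012  0.205] tilt fix [0.021 0.053 0.   ]
yel (159, 134, 165, 101) [571.1, 29.2] circ [564.1, 28.8, 61.1] rect [568.7, 26.3, 120.7, 74.3]
yel (0, 92, 102, 136) [502.2, -98.7] circ [497.4, -109.6, 52.1] rect [504.1, -95.2, 69.4, 100.2]
yel (372, 0, 140, 124) [539.0, 186.0] circ [542.0, 180.7, 50.4] rect [537.0, 187.5, 96.9, 49.1]
red (201, 203, 96, 112) [617.6, 13.4] circ [618.6, 15.1, 46.3] rect [617.2, 12.1, 68.1, 92.2]
red (105, 0, 78, 80) [462.7, 12.7] circ [462.6, 12.5, 21.8] rect [462.3, 13.1, 43.1, 38.9]
```

View pics/w12.png

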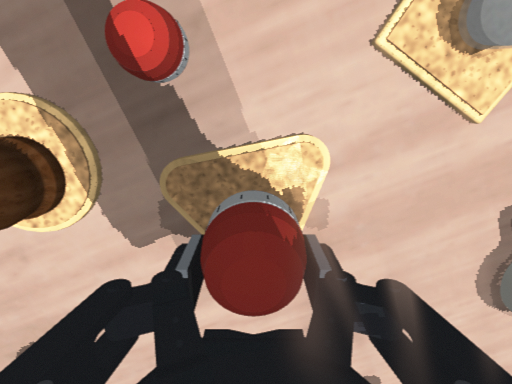

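The timer is held over the triangle at (253,255) and its position reads well. I lower to TCP z ≈ 95.

{"api": "send_rows", "payload": {
  "targets": [
    [0.02,-0.01,0.06,0.02,0.05,0],
    [0.01,0,0.1,0,0,0],
    [0,0,0.06,0,0,0],
    [0,0,0,0,0,0],
    [0,0,0,0,0,0]
  ]
}}

```text
t: 30.88
position: [585.6, 27.8, 107.0]
ee_rot: [0.603, 3.081, 0.001]
wrist_force: [-0.4, -0.0, -0.2]
grip_width: 0.62
```

```bash
python3 - <<'E'
from h import *
go([586,27,94.6])
E
```

```text
t 30.88 pos [585.6  27.8 107. ] y-axis [0.377 0.926 0.001] z [ 0.002  0.    -1.   ] grip 0.62 F [-0.4 -0.  -0.2]
  target [586.   27.   94.6] shift units [-0.005 -0.005  0.103] tilt fix [ 0.011  0.016 -0.   ]
```

{"api": "send_rows", "payload": {
  "targets": [
    [0,-0.01,0.04,0,0.01,0],
    [0,0,0.04,0,0,0],
    [0,0,0.02,0,0,0],
    [0,0,0.01,0,0,0],
    [0,0,0.01,0,0,0]
  ]
}}

```text
t: 31.3
position: [585.6, 26.3, 94.3]
ee_rot: [0.604, 3.083, 0.004]
wrist_force: [-3.7, -0.9, 11.0]
grip_width: 0.621
```

```bash
python3 - <<'E'
from h import *
go([586,27,94.6])
E
```

```text
t 31.3 pos [585.6  26.3  94.3] y-axis [0.378 0.926 0.003] z [ 0.001  0.002 -1.   ] grip 0.621 F [-3.7 -0.9 11. ]
  target [586.   27.   94.6] shift units [-0.     0.007 -0.002] tilt fix [ 0.021 -0.003  0.   ]
```

Seated, so I release and rise.

{"api": "send_rows", "payload": {
  "targets": [
    [0,0,0,0,0,0],
    [0,0,0,0,0,0],
    [0,0,0,0,0,0],
    [0,0,0,0,0,0],
    [0,0,0,0,0,0],
    [0,0,0,0,0,0],
    [0,0,-0.1,0,0,0],
    [0,0,-0.2,0,0,0],
    [0,0,-0.3,0,0,0],
    [0,0,-0.33,0,0,0],
    [0,0,-0.33,0,0,0],
    [0,0,-0.3,0,0,0]
  ],
  "fingers": 1
}}

```text
t: 32.3
position: [581.7, 25.3, 283.4]
ee_rot: [-0.603, -3.066, 0.006]
wrist_force: [0.8, 0.8, -0.6]
grip_width: 1.001
```

{"api": "send_rows", "payload": {
  "targets": [
    [0,0,-0.1,0,0,0],
    [0,0,0,0,0,0],
    [0,0,0,0,0,0],
    [0,0,0,0,0,0]
  ]
}}

```text
t: 32.63
position: [584.9, 24.6, 308.1]
ee_rot: [0.607, 3.08, 0.005]
wrist_force: [0.0, 0.0, 0.2]
grip_width: 1.003
```

```bash
python3 - <<'E'
from h import *
go([586,27,295])
p,im,o=look("wrist");cv2.imwrite("pics/w13.png",im)
q,s,o=look("side");cv2.imwrite("pics/s2.png",s)
cv2.imwrite("pics/end.png",np.vstack([im[:300],cv2.resize(s[140:290,130:386],(512,300))]))
E
```

```text
t 32.63 pos [584.9  24.6 308.1] y-axis [0.379 0.925 0.004] z [ 0.003  0.003 -1.   ] grip 1.003 F [0.  0.  0.2]
  target [586  27 295] shift units [-0.001  0.021  0.11 ] tilt fix [0.03  0.013 0.   ]
yel (36, 147, 45, 39) [486.2, -221.4] circ [486.8, -222.2, 31.1] rect [487.4, -220.8, 53.7, 52.0]
yel (204, 123, 94, 88) [584.2, 27.1] circ [584.4, 26.8, 69.9] rect [580.5, 38.6, 126.5, 115.0]
yel (92, 101, 79, 79) [495.4, -111.0] circ [495.6, -112.1, 52.3] rect [495.4, -108.5, 103.1, 97.3]
yel (317, 0, 93, 118) [522.1, 204.8] circ [522.4, 208.0, 66.9] rect [522.8, 208.3, 96.6, 97.0]
red (234, 145, 39, 43) [583.5, 26.2] circ [583.8, 26.7, 27.8] rect [583.7, 25.3, 49.1, 55.2]
red (187, 59, 33, 36) [462.5, 12.8] circ [462.6, 12.3, 19.9] rect [462.6, 12.6, 37.7, 37.9]
yel (216, 243, 63, 31) [521.3, 217.5] circ [521.7, 216.3, 66.5] rect [521.1, 215.4, 101.6, 104.0]
yel (201, 213, 36, 21) [599.7, 47.3] circ [602.1, 56.0, 68.3] rect [596.0, 49.4, 62.0, 135.3]
red (268, 204, 15, 13) [460.2, 18.4] circ [460.2, 17.3, 40.5] rect [460.0, 17.4, 80.6, 35.3]
red (218, 197, 20, 17) [585.0, -11.6] circ [582.1, -16.4, 58.5] rect [585.0, -16.1, 49.6, 116.9]
```

View pics/end.png

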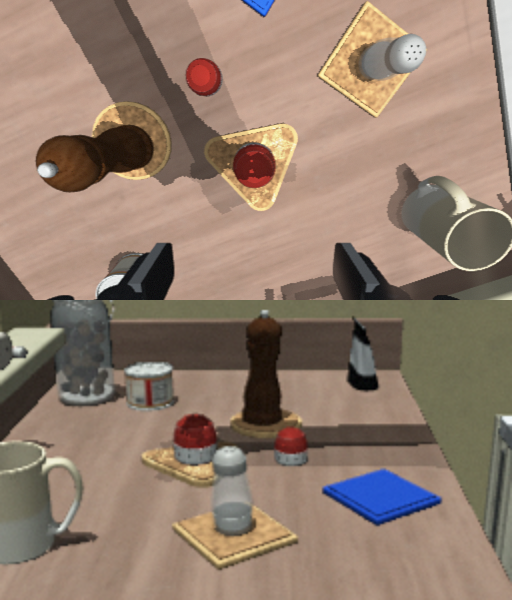

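All three are upright on their own stands, and the bystanders and decoys are untouched.

```bash
python3 -c "
from rig import bot
print(bot.finish_job())"
```

```text
the job is handed in; nothing more can be done
None
```

I handed the job in at about 32.7 s, with the pepper mill on the round stand, the salt shaker on the square one and the egg timer on the three-cornered one. I parked the timer on bare worktop to the right of the round stand, then moved the mill, then the shaker, then the timer from its parking place.

The last wrist and side pictures show all three upright with the gripper open and well clear. The mug, tin, pouch, small timer and blue square look undisturbed; the pouch and tin were checked by eye only.

How well each is centred:
- **Egg timer:** measured within about 1 mm of the middle of its stand.
- **Salt shaker:** looks central, but I set it down by the arm's position and did not measure it afterwards.
- **Pepper mill:** its knob read about 3 to 4 mm farther from the robot than the stand's middle. About 1 to 2 mm of that may be camera error, since the same reading was off by about that much before I moved the mill. I left it there.

The one disagreement in the measurements was early wrist-camera positions up to 5 mm out in y, taken before the arm had settled. Later close views and the top camera agreed to about 1 to 2 mm.

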